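# Load a tube in the length-stop rail and index the stop up one notch

### The arm

A 7-joint arm with a two-finger parallel gripper is mounted at the origin on the work surface; the furniture and walls round the work are solid. World frame = base frame: x ahead of the robot, y to its left, z up, the work surface at z = 0. Lengths are in m, angles in degrees, forces in N, time in s.
With the tool pointing down it reaches from about 0.4 to 0.9 m from the base axis. Payload 5.6 kg.
Tool frame: the origin (TCP) lies midway between the tips of the shut fingers; the grasp point (between the pads) lies 19 mm behind it; z points along the fingers, y is the direction in which the jaws open and shut (so a half turn about z gives the same grasp; the last joint's range is limited). The gripper opens to 92 mm and grips with 3 to 60 N. Pads are 20 mm wide; open, the fingers measure 128 mm over their backs; the gripper's body (75 mm by 189 mm) begins 69 mm behind the grasp point.
Start: joints at [65.317, 26.786, -0.665, 91.828, 0.344, 61.387, -3.226], TCP at [0.246, -0.602, 0.179] pointing down, gripper open.
Joint ranges: [-144.91, 144.91], [-17.63, 115.5], [-89.93, 88.59], [15.96, 139.68], [-74.01, 254.01], [8.47, 105.57], [-167.45, 167.45]. Speed limits (degrees/s): [147.25, 147.25, 180, 180, 180, 180, 180].

### API

Orientations are given as [roll, pitch, yaw] about the fixed x, y, z axes, in that order (R = Rz(yaw) Ry(pitch) Rx(roll)).
In Python, from bench import observe, capture, get_calibration, hand_in, spot_in, regions_of gives the robot as it stands. The module is installed in compiled form; this text tells all that it offers.
- The arm moves only by the tool drive_tool, never from a script. Its argument "steps" is a list of rows, each a list of 6 numbers: the shift along the tool's x, y, z in cm, then the turn, a rotation vector about the tool's x, y, z in degrees. In form: [[tx, ty, tz, rx, ry, rz], ...]. A call has 1 to 20 rows; each row shifts and turns the commanded pose from where the row before left it, along the tool's axes as they then stand; what a row does not reach is not made up. A row lasts 1/12 s, in which the tool goes at most 41.7 mm and 7.16 degrees, less where a joint would pass 70% of its speed; a pose out of reach is approached as far as the arm can. A call with a gripper value outside its range is refused whole. "hand" is the closure in counts, from 0 (fully open) to 255 (shut), set as the call begins (left out, the last holds). The fingers move at their own pace and stop on an object; the grip force is fixed at half the most. Time passes only in rows, so rows that do not move let the fingers close. It gives the time, the measured TCP pose, the force and the opening at its end, in the units of the state.
- observe(): the state, without advancing time (a new reading comes with each control period).
- capture(name): name is "scene" or "top" or "wrist"; returns (picture, depth): 420x560x3 uint8, blue, green, red; 420x560 float32, m along the optical axis (not along the pixel's ray), 0 where there is no reading.
- get_calibration(name): a dict with "intrinsics" (3x3 intrinsics, pixels), "R" (3x3) and "t" (3): a world point X has camera coordinates R X + t. Camera axes: x right, y down, z forward; pixel columns grow to the right and rows downward; lengths in m; the calibration is good to about 2 mm. The wrist camera is an equidistant fisheye: a pixel r from the principal point sees the ray r / f radians off the axis. A picture is of the moment at which its call begins: read the wrist's pose just before it. get_calibration takes no time and is no camera call; for the wrist camera it gives the pose at the moment of the call.
- hand_in(): hands the job in, once; it reports no verdict.
Trained networks look in the newest picture that a camera, given by its name, has taken for a name from the list of things; names that differ only in an ending like _2 or _b are one class to them, and where a whole thing is asked for, a point or a joint stands for the part that bears it (a point fixed in the world has none). Each returns a list of dicts, best first, with "confidence" (0 to 1); they miss things now and then, are a little off and sometimes report something else, mostly with a low value. They report only what shows in the picture. A call takes as long as a camera call. They do not tell look-alikes from the thing itself.
- spot_in(camera, thing): "position" ([column, row] as shares, 0 to 1, of the picture: columns of its width, rows of its height, amid what is visible of it).
- regions_of(camera, thing): "pixels" (420x560 bool, what is visible of it) and "position" ([column, row] as shares, 0 to 1, of the picture: columns of its width, rows of its height, amid what is visible of it).
The state is a dict: "clock": time; "qpos": joint angles; "dq": joint speeds; "tau": joint torques, N m; "tcp_pos": TCP position; "orientation": TCP orientation; "contact_force": force on the tool from outside, world axes, zero at the start; "torque": the same for the moment, N m; "width": finger opening in m.
Only numpy, scipy, OpenCV 4.12 (cv2) and the standard library are available. Lean on these libraries where they do the work, as an engineer would, in place of code of your own. Each camera call takes 0.05 s, during which the arm holds its last target.

### The job

Lay the longer of the two loose square tubes lengthwise on the two raised rests of the stop rail, between its end stop and its sliding stop, and let go of it. Then pull up the black knob of the lock plunger, slide the stop one notch towards the tube so that the tube is trapped between the stops, and let the pin down fully into that notch. Finish while still holding the knob down with the pin home; leave the other things where they are.

Things in the scene. Friction and masses are not known exactly. Their poses are not given: they have to be found in the camera images.
- stop_rail: Fixed steel rail (all in mm) on a base plate 310x70x8, origin on the table, x along the rail, z up, y across. Ladder top at z 40 with notches every 30. Upright end stop plate (40 wide, top z 98) faces +x at x=-139. Two rests at x=-40 and -100, 10 long, floor at z 60, 47 wide between side lips up to z 72, lips flare outwards. Sliding stop at the +x end.
- cradle (a point): Point midway between the stops' final places, at rail x=-75, y=0, z=60: the floor level of the two rests. Axes as the rail. The tube's middle belongs 20 mm above it.
- slide_stop (a joint): Sliding stop: grey sleeve over the rail with a stop plate (40 wide, 8 thick, top at rail z 98). Value in m: 0 in the start notch, +0.030 in the next notch towards the tube (rail -x), where the stops stand 128 mm apart (158 at 0). About 1.5 N friction; it moves freely along the rail only with the pin lifted.
- stop_face (a point): Middle of the sliding stop plate's face that looks at the tube (rail -x), at rail z 80. The plunger's axis lies 46 mm behind it (rail +x).
- lock_plunger (a joint): Upright spring plunger on the sliding stop; it travels with the stop. Value in m: 0 pin home in a notch, over 0.012 pin clear of the rail, 0.020 fully pulled up. The spring pushes down with 5 N (home) to 8 N. The round-ended 8 mm pin has 2 mm play either way in a notch.
- knob (a point): Centre of the black round upright plunger knob, 24 in diameter, 30 tall, at rail y=0, z 85 when the pin is home (knob from z 70 to 100); rises with the plunger. A steel barrel of 18 diameter is below it. Nothing stands beside it; the stop plate is 38 mm off towards the tube, no taller than the knob.
- tube_long: The longer loose square steel tube, 40x120x40, 3 mm wall, 0.1 to 0.2 kg. Origin at the centre of its underside; y along its length, z up. Grasp it across its 40 mm flats.
- tube_mid (a point): Centre of the longer tube, 20 mm above its underside.
- tube_short: Bystander: a shorter square tube, 40x90x40, origin under its centre, y along it. Leave it.
- pliers: Bystander: pliers 58x174x16 lying flat, origin under the centre.
- magnet_lamp: Fixed bench lamp to the robot's right of the tube, keep the arm off it: base disc 120 in diameter, 28 tall, 20 mm ahead (+x) and 50 mm left (+y) of its origin; a thin neck rises from there to the lampshade, about 75 across, centred 50 mm nearer the robot (-x) and 75 mm right (-y) of the origin, from 425 to 505 above the table.
- paste_tin: Bystander: round tin 68 in diameter, 35 tall, origin under its centre.
Mind the look-alikes: they are no part of the job. What is shaped like the tube_long but purple is not meant.

How it is judged:
By the outcome, as a careful person would: the job done as asked, in the order asked, and still so for the second after the job is handed in, while the arm keeps its last pose, push and grip.
It also fails if it takes over 64 s, if anything falls off the work surface, if the arm or the gripper's body presses on something with over 40 N, if the wrist force passes 120 N, or if a joint passes its speed limit or range.

## Working session

There is one attempt and no reset: what is moved stays moved. The work goes in short steps, Python scripts to look and compute and a tool call to move; the robot and the scene stay as the last step left them, time stands still between calls to the robot, and variables do not carry over. Pictures are saved under pics/ and viewed, and the job is handed in when it is done.

Besides the shell and the picture viewer there is one more tool, called after "Call:" as name(argument=value, ...), one argument or row to a line, values as JSON. drive_tool: Moves the arm, as the interface text tells. Its arguments: {"type":"object","properties":{"steps":{"type":"array","items":{"type":"array","items":{"type":"number"}}},"hand":{"type":"number"}},"required":["steps"]}

```bash
mkdir -p pics; cat > h.py <<'E'
import numpy as np, cv2
from bench import *
from scipy.spatial.transform import Rotation as Ro
def unproj(cam,u,v,d):
    c=get_calibration(cam);K=np.array(c["intrinsics"]);R=np.array(c["R"]);t=np.array(c["t"])
    u=np.asarray(u,float);v=np.asarray(v,float);d=np.asarray(d,float)
    x=(u-K[0,2])/K[0,0];y=(v-K[1,2])/K[1,1]
    P=np.stack([x*d,y*d,d],-1)
    return (P-t)@R
E
python3 - <<'E'
from h import *
s=observe();print(s)
for n in("scene","top","wrist"):
    im,d=capture(n);cv2.imwrite(f"pics/{n}0.png",im);np.save(f"pics/{n}0d.npy",d)
    c=get_calibration(n);print(n,np.round(c["intrinsics"],1).tolist(),np.round(-np.array(c["R"]).T@c["t"],3),np.round(c["R"],2).tolist())
    for th in("stop_rail","slide_stop","knob","tube_long","tube_short","lock_plunger"):
        print(th,[(np.round(np.array(q["position"])*[560,420]).tolist(),round(q["confidence"],2)) for q in spot_in(n,th)])
E
```

```text
{'clock': 0.0, 'qpos': array([65.31812734, 26.8349669 , -0.66627236, 91.87885225,  0.34295364,
       61.3867704 , -3.22520401]), 'dq': array([ 0.02384556, -0.09005312, -0.11233238, -0.0314951 , -0.00163444,
       -0.01098532, -0.02649515]), 'tau': array([ 6.94184364e-04, -5.20571494e+01, -1.21630268e-02, -2.43755490e+01,
       -5.66426315e-02,  1.71135395e-02,  1.49292514e-04]), 'tcp_pos': array([ 0.24550059, -0.60117638,  0.17806705]), 'orientation': array([-1.79901561e+02,  5.56840678e-03,  2.22159587e+01]), 'contact_force': array([-0.96179435,  0.08159344, -0.32406824]), 'torque': array([-0.02132569, -0.06182636, -0.03302305]), 'width': 0.09233435278948204}
scene [[468.6, 0.0, 277.4], [0.0, 468.6, 206.6], [0.0, 0.0, 1.0]] [-0.391  0.508  0.872] [[-0.56, -0.83, -0.02], [-0.54, 0.38, -0.75], [0.63, -0.41, -0.66]]
stop_rail [([195.0, 253.0], 0.91), ([316.0, 195.0], 0.68)]
slide_stop [([178.0, 255.0], 0.89)]
knob [([168.0, 252.0], 0.52)]
tube_long [([271.0, 206.0], 0.76), ([196.0, 315.0], 0.62)]
tube_short [([318.0, 198.0], 0.65)]
lock_plunger [([169.0, 248.0], 0.42)]
top [[533.7, 0.0, 284.0], [0.0, 533.7, 202.2], [0.0, 0.0, 1.0]] [0.121 0.006 1.555] [[-0.03, -1.0, -0.0], [-0.98, 0.03, -0.18], [0.18, -0.0, -0.98]]
stop_rail [([204.0, 208.0], 0.59)]
slide_stop [([180.0, 213.0], 0.62)]
knob [([283.0, 192.0], 0.48)]
tube_long [([287.0, 189.0], 0.97), ([170.0, 264.0], 0.82), ([173.0, 208.0], 0.42)]
tube_short [([333.0, 204.0], 0.97), ([180.0, 211.0], 0.17)]
lock_plunger [([171.0, 211.0], 0.41)]
wrist [[325.2, 0.0, 277.5], [0.0, 325.2, 209.3], [0.0, 0.0, 1.0]] [ 0.313 -0.573  0.384] [[0.38, -0.93, 0.0], [-0.89, -0.37, 0.26], [-0.24, -0.1, -0.97]]
stop_rail []
slide_stop []
knob []
tube_long []
tube_short [([36.0, 4.0], 0.68)]
lock_plunger []
```

View pics/scene0.png

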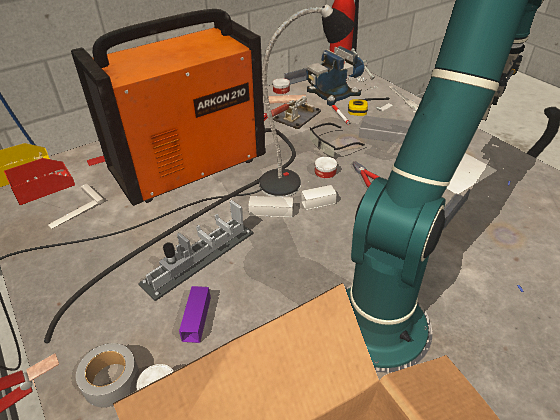

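View pics/top0.png

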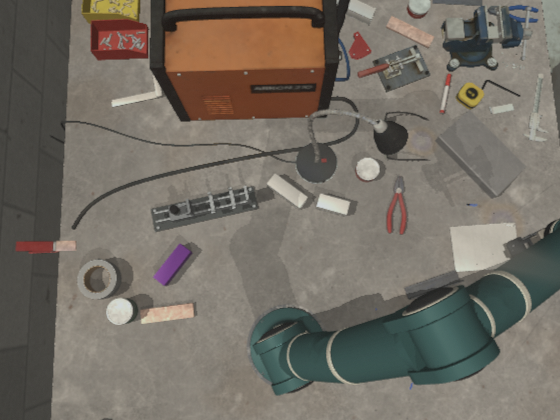

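View pics/wrist0.png

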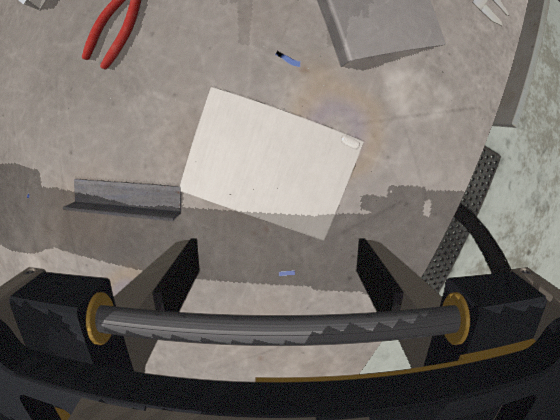

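```bash
python3 - <<'E'
from h import *
im={}
for n in("top","scene"):
    a,d=capture(n)
    for th in("tube_long","tube_short","stop_rail","knob","slide_stop","magnet_lamp"):
        for q in regions_of(n,th)[:3]:
            m=q["pixels"]&(d>0)
            if m.sum()<10: continue
            v,u=np.nonzero(m);P=unproj(n,u,v,d[v,u])
            out=[]
            z=P[:,2]; 
            top=P[z>np.percentile(z,95)-0.008]
            r=cv2.minAreaRect((top[:,:2]*1000).astype(np.float32))
            r2=cv2.minAreaRect((P[:,:2]*1000).astype(np.float32))
            print(n,th,round(q["confidence"],2),m.sum(),"z",np.round(np.percentile(z,[2,50,95]),3),"top",np.round(np.median(top[:,:2],0),3),[np.round(x,1) for x in r],"all",[np.round(x,1) for x in r2])
a,d=capture("top")
cv2.imwrite("pics/topc.png",cv2.resize(a[150:270,130:370],None,fx=3.3,fy=3.3,interpolation=cv2.INTER_CUBIC))
a,d=capture("scene")
cv2.imwrite("pics/scc.png",cv2.resize(a[170:310,120:350],None,fx=3.4,fy=3.4,interpolation=cv2.INTER_CUBIC))
E
```

```text
top tube_long 0.91 710 z [0.001 0.039 0.045] top [0.233 0.323] [array([234.8, 323.7]), array([ 40.9, 118.7]), np.float64(51.2)] all [array([235.7, 329.6]), array([ 51.4, 125.1]), np.float64(52.0)]
top tube_long 0.86 657 z [0.001 0.039 0.045] top [ 0.44  -0.008] [array([439.6,  -7.8]), array([119.6,  41.1]), np.float64(51.4)] all [array([443.3, -10.5]), array([120.3,  50.2]), np.float64(51.5)]
top tube_short 0.95 489 z [-0.001  0.039  0.045] top [ 0.395 -0.139] [array([ 395.5, -139.3]), array([87.8, 40.2]), np.float64(73.4)] all [array([ 400.3, -139.7]), array([90.5, 50.3]), np.float64(72.4)]
top tube_short 0.62 2484 z [0.    0.016 0.093] top [0.389 0.27 ] [array([401.5, 210.8]), array([ 37.4, 221.2]), np.float64(11.9)] all [array([400.9, 238.3]), array([ 78.2, 313.7]), np.float64(11.5)]
top stop_rail 0.95 2419 z [0.001 0.02  0.094] top [0.389 0.27 ] [array([401.5, 210.9]), array([ 37.4, 221.2]), np.float64(11.9)] all [array([399.3, 237. ]), array([ 74.3, 309.1]), np.float64(11.1)]
top knob 0.63 74 z [0.074 0.098 0.104] top [0.382 0.31 ] [array([383.7, 308.5]), array([20.9, 20.9]), np
[... 1171 characters left out ...]
, 210.6]), array([ 43.2, 225.1]), np.float64(10.1)] all [array([435.2, 216. ]), array([143.5, 364.9]), np.float64(11.6)]
scene stop_rail 0.4 131 z [0.075 0.095 0.102] top [0.379 0.309] [array([380.2, 308.4]), array([22.3, 23.6]), np.float64(29.0)] all [array([380.1, 308.5]), array([22.3, 23.9]), np.float64(29.0)]
scene knob 0.74 127 z [0.073 0.093 0.102] top [0.378 0.309] [array([381. , 308.1]), array([20.1, 21. ]), np.float64(64.4)] all [array([379.3, 309.4]), array([21. , 22.9]), np.float64(52.7)]
scene slide_stop 0.74 868 z [0.02  0.05  0.099] top [0.379 0.303] [array([386.8, 291.3]), array([35.2, 57.7]), np.float64(2.3)] all [array([409.4, 299.2]), array([103.4,  70.4]), np.float64(5.0)]
```

View pics/topc.png

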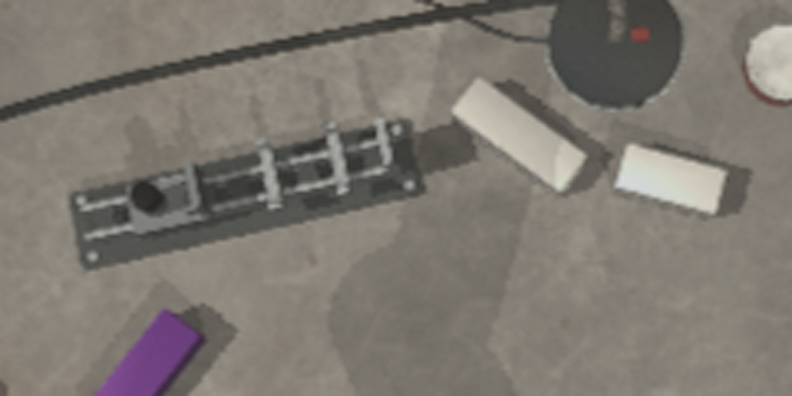

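View pics/scc.png

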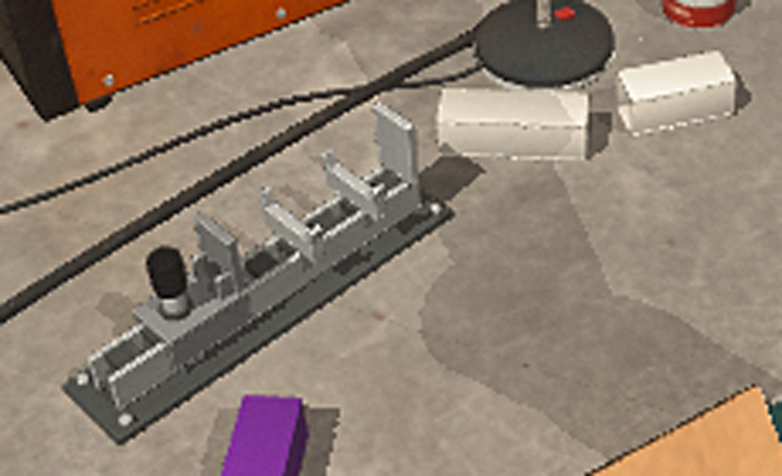

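```bash
python3 - <<'E'
from h import *
for n in("top","scene"):
    d=np.load(f"pics/{n}0d.npy")
    v,u=np.nonzero(d>0);P=unproj(n,u,v,d[v,u])
    # lamp
    for lo,hi in((.02,.034),(.034,.1),(.1,.2),(.2,.3),(.3,.4),(.4,.52),(.52,.7)):
        s=(P[:,0]>.38)&(P[:,0]<.65)&(P[:,1]<.05 if lo>.034 else P[:,1]<.06)&(P[:,1]>-.35)&(P[:,2]>lo)&(P[:,2]<hi)
        if lo<.05: s&=(P[:,0]>.46)&(P[:,1]>-.13)
        if s.sum()>3: Q=P[s];print(n,"lamp",lo,s.sum(),np.round(np.percentile(Q,2,axis=0),3),np.round(np.percentile(Q,98,axis=0),3))
    # rail
    a=np.radians(101.5)
    for it in range(1):
        s=(P[:,0]>.3)&(P[:,0]<.52)&(P[:,1]>.07)&(P[:,1]<.42)&(P[:,2]>.005)&(P[:,2]<.13)
        Q=P[s]
        for lo,hi in((.005,.02),(.064,.08),(.08,.098)):
            q=Q[(Q[:,2]>lo)&(Q[:,2]<hi)]
            r=cv2.minAreaRect((q[:,:2]*1000).astype(np.float32));print(n,lo,len(q),[np.round(x,1) for x in r])
            o=np.array([.3947,.2441]);dx=np.array([np.cos(a),np.sin(a)]);dy=np.array([-dx[1],dx[0]])
            L=(q[:,:2]-o)@np.stack([dx,dy],1)*1000
            if lo>.05:
                for c0,c1 in((-150,-125),(-115,-85),(-55,-25),(12,35),(50,80)):
                    k=L[(L[:,0]>c0)&(L[:,0]<c1)]
                    if len(k)>3: print("   x",c0,c1,len(k),"x",np.round(np.percentile(k[:,0],[5,50,95]),1),"y",np.round(np.percentile(k[:,1],[2,98]),1))
E
```

```text
top lamp 0.02 639 [ 0.475 -0.128  0.02 ] [ 0.578 -0.032  0.033]
top lamp 0.034 151 [ 0.461 -0.121  0.034] [0.528 0.044 0.089]
top lamp 0.1 59 [ 0.523 -0.099  0.104] [ 0.532 -0.079  0.197]
top lamp 0.2 67 [ 0.529 -0.085  0.205] [ 0.538 -0.064  0.295]
top lamp 0.3 68 [ 0.53  -0.07   0.304] [ 0.539 -0.058  0.394]
top lamp 0.4 1357 [ 0.428 -0.258  0.426] [ 0.529 -0.073  0.512]
top 0.005 1608 [array([410. , 245.2]), array([219.6, 349. ]), np.float64(0.0)]
top 0.064 82 [array([403.8, 208.2]), array([ 63.3, 215.6]), np.float64(12.1)]
   x -150 -125 5 x [-144.6 -142.8 -139.8] y [-16.2  18.3]
   x -115 -85 24 x [-102.4  -97.6  -94. ] y [-33.3  29.2]
   x -55 -25 20 x [-42.  -37.4 -33.4] y [-33.   29.7]
   x 12 35 19 x [20.1 20.8 33.3] y [-17.8  18.7]
   x 50 80 8 x [54.7 57.4 68.9] y [-8.1  9.7]
top 0.08 86 [array([402.9, 210.6]), array([ 40.7, 220.3]), np.float64(11.7)]
   x -150 -125 31 x [-144.4 -140.8 -136.7] y [-21.7  18. ]
   x 12 35 33 x [20.4 22.4 28.1] y [-20.9  17.1]
   x 50 80 22 x [55.6 63.7 73.5] y [-5.2  9.8]
scene lamp 0.02 481 [ 0.476 -0.128  0.02 ] [ 0.572 -0.05   0.031]
scen
[... 283 characters left out ...]
-0.244  0.411] [ 0.529 -0.071  0.509]
scene 0.005 1545 [array([425., 249.]), array([343.5, 190. ]), np.float64(88.9)]
scene 0.064 221 [array([401.6, 210.8]), array([ 63. , 222.5]), np.float64(11.6)]
   x -150 -125 53 x [-144.3 -137.9 -136.3] y [-19.4  18.8]
   x -115 -85 27 x [-102.2  -97.1  -92.7] y [-31.1  31.1]
   x -55 -25 31 x [-42.5 -38.1 -33.6] y [-31.2  30.9]
   x 12 35 63 x [22.  27.3 34.5] y [-19.   19.2]
   x 50 80 39 x [59.8 70.  76.6] y [-4.6 11.2]
scene 0.08 221 [array([403.4, 210.7]), array([ 43.3, 225.1]), np.float64(11.3)]
   x -150 -125 78 x [-144.4 -138.6 -136.5] y [-19.5  19.2]
   x 12 35 81 x [19.7 26.6 28.3] y [-21.6  19.3]
   x 50 80 62 x [56.4 69.6 77.4] y [-6.3 11.2]
```

Call:
drive_tool(
  steps=[
    [0,-1.4,-3,0,0,0],
    [0,-1.4,-3,0,0,0],
    [0,-1.4,-3,0,0,0],
    [0,-1.4,-3,0,0,0],
    [0,-1.4,-3,0,0,0],
    [0,-1.4,-3,0,0,0],
    [0,-1.4,-3,0,0,0],
    [0,-1.4,-3,0,0,0],
    [0,-1.4,-3,0,0,0],
    [0,-1.4,-3,0,0,0],
    [0,-1.4,-3,0,0,0],
    [0,-1.4,-3,0,0,0],
    [0,-1.4,-3,0,0,0],
    [0,-1.4,-3,0,0,0],
    [0,0,0,0,0,0],
    [0,0,0,0,0,0],
  ],
  hand=85,
)

```text
clock: 3.18
tcp_pos: [0.1717, -0.4204, 0.5933]
orientation: [179.3, -0.0, 22.2]
contact_force: [0.6, -0.5, -1.2]
width: 0.0616
```

Call:
drive_tool(
  steps=[
    [4,-0.2,0,0,0,-5],
    [4,-0.2,0,0,0,-5],
    [4,-0.2,0,0,0,-5],
    [4,-0.2,0,0,0,-5],
    [4,-0.2,0,0,0,-5],
    [4,-0.2,0,0,0,-5],
    [4,-0.2,0,0,0,-5],
    [4,-0.2,0,0,0,-5],
    [4,-0.2,0,0,0,-5],
    [4,-0.2,0,0,0,-5],
    [4,-0.2,0,0,0,-5],
    [4,-0.2,0,0,0,-5],
    [4,-0.2,0,0,0,-5],
    [4,-0.2,0,0,0,-5],
    [0,0,0,0,0,0],
    [0,0,0,0,0,0],
  ],
)

```text
clock: 4.52
tcp_pos: [0.4539, 0.0268, 0.5875]
orientation: [180.0, 0.5, 92.6]
contact_force: [0.0, -1.4, 0.3]
width: 0.0615
```

```bash
python3 - <<'E'
from h import *
s=observe();print(s["tcp_pos"],s["orientation"],s["qpos"])
a,d=capture("wrist");cv2.imwrite("pics/w1.png",a);np.save("pics/w1d.npy",d)
c=get_calibration("wrist");np.savez("pics/w1c.npz",**c)
E
```

```text
[0.45386039 0.02684475 0.58745801] [179.99593692   0.47888285  92.63178031] [ 14.16456955   1.08096756 -22.46941905  73.47792814   0.92394048
 105.56449435  -5.42200863]
```

View pics/w1.png

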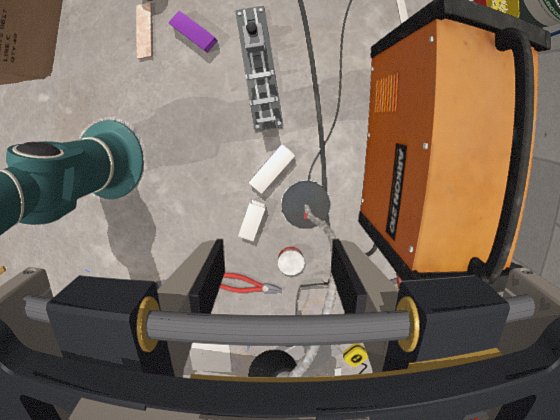

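Call:
drive_tool(
  steps=[
    [0,-0.5,3,0,0,0],
    [0,-0.5,3,0,0,0],
    [0,-0.5,3,0,0,0],
    [0,-0.5,3,0,0,0],
    [0,-0.5,3,0,0,0],
    [0,-0.5,3,0,0,0],
    [0,-0.5,3,0,0,0],
    [0,-0.5,3,0,0,0],
    [0,-0.5,3,0,0,0],
    [0,-0.5,3,0,0,0],
    [0,0,1.5,0,0,5.9],
    [0,0,1.5,0,0,5.9],
    [0,0,1.5,0,0,5.9],
    [0,0,1.5,0,0,5.9],
    [0,0,1.5,0,0,5.9],
    [0,0,1.5,0,0,5.9],
    [0,0,1.5,0,0,5.9],
    [0,0,0,0,0,0],
    [0,0,0,0,0,0],
  ],
)

```text
clock: 6.15
tcp_pos: [0.405, 0.0168, 0.1831]
orientation: [179.7, 0.3, 50.9]
contact_force: [-0.0, -0.2, 0.7]
width: 0.0613
```

```bash
cat >> h.py <<'E'
def wpts(a,d,c):
    K=np.array(c["intrinsics"]);R=np.array(c["R"]);t=np.array(c["t"])
    v,u=np.nonzero(d>0)
    x=(u-K[0,2])/K[0,0];y=(v-K[1,2])/K[1,1];r=np.hypot(x,y);th=r
    dz=d[v,u];k=np.tan(np.minimum(th,1.5))/np.maximum(r,1e-9)
    P=np.stack([x*k*dz,y*k*dz,dz],-1)
    return u,v,(P-t)@R
E
python3 - <<'E'
from h import *
s=observe();print(s["tcp_pos"],s["orientation"],np.round(s["qpos"],1))
c=get_calibration("wrist");a,d=capture("wrist");cv2.imwrite("pics/w2.png",a)
for cc,aa,dd in((dict(np.load("pics/w1c.npz")),cv2.imread("pics/w1.png"),np.load("pics/w1d.npy")),(c,a,d)):
    u,v,P=wpts(aa,dd,cc)
    col=aa[v,u].astype(int)
    s=(P[:,2]>.03)&(P[:,2]<.05)&(P[:,0]>.37)&(P[:,0]<.5)&(P[:,1]>-.085)&(P[:,1]<.06)&(col.min(1)>130)
    q=P[s]
    if len(q)>10: print(len(q),np.median(q[:,2]),[np.round(x,1) for x in cv2.minAreaRect((q[:,:2]*1000).astype(np.float32))],np.median(q,0))
    a0=np.radians(101.5);o=np.array([.3951,.2462]);dx=np.array([np.cos(a0),np.sin(a0)]);dy=np.array([-dx[1],dx[0]])
    for lo,hi in((.064,.08),(.08,.105)):
        Q=P[(P[:,2]>lo)&(P[:,2]<hi)];L=(Q[:,:2]-o)@np.stack([dx,dy],1)*1000
        for c0,c1 in((-150,-125),(-115,-85),(-55,-25),(12,35),(50,80)):
            k=L[(L[:,0]>c0)&(L[:,0]<c1)&(abs(L[:,1])<45)]
            if len(k)>3: print("   x",lo,c0,c1,len(k),"x",np.round(np.percentile(k[:,0],[5,50,95]),1),"y",np.round(np.percentile(k[:,1],[2,98]),1))
E
```

```text
[0.40504806 0.01678155 0.1831414 ] [179.65514017   0.33134473  50.87230829] [ 15.7   3.9 -23.9 122.3   2.5  54.2 -48.7]
884 0.03981860950509834 [array([440.7, -11.5]), array([121.5,  40.5]), np.float64(51.6)] [ 0.4408665  -0.01081302  0.03981861]
   x 0.064 -115 -85 31 x [-107.4 -102.6  -98. ] y [-33.   28.7]
   x 0.064 -55 -25 28 x [-47.8 -43.5 -39.9] y [-32.6  28.4]
   x 0.064 12 35 24 x [14.  14.5 32.3] y [-21.   15.5]
   x 0.064 50 80 6 x [50.2 52.  55.2] y [-11.8   7.4]
   x 0.08 -150 -125 76 x [-149.4 -145.5 -141.7] y [-21.4  16.4]
   x 0.08 12 35 99 x [14.3 16.4 22.4] y [-21.6  15.5]
   x 0.08 50 80 100 x [50.4 59.1 69.3] y [-14.2   7.1]
3818 0.0397853129141873 [array([440.7,  -9.2]), array([120.6,  40.3]), np.float64(51.3)] [ 0.44213452 -0.00616209  0.03978531]
   x 0.064 -150 -125 67 x [-147.6 -147.2 -146.9] y [-20.9  17. ]
   x 0.064 -115 -85 144 x [-105.3 -100.8  -96.2] y [-33.1  28.7]
   x 0.064 -55 -25 137 x [-45.4 -41.6 -36.6] y [-33.2  28.8]
   x 0.064 12 35 272 x [16.8 17.7 18.6] y [-21.2  16.5]
   x 0.064 50 80 105 x [51.4 54.2 59.9] y [-13.4   8.3]
   x 0.08 -150 -125 448 x [-147.3 -144.3 -140.1] y [-21.   16.6]
   x 0.08 12 35 576 x [17.  18.3 24.3] y [-21.4  16.5]
   x 0.08 50 80 382 x [51.8 55.7 68.9] y [-11.6   8.6]
```

View pics/w2.png

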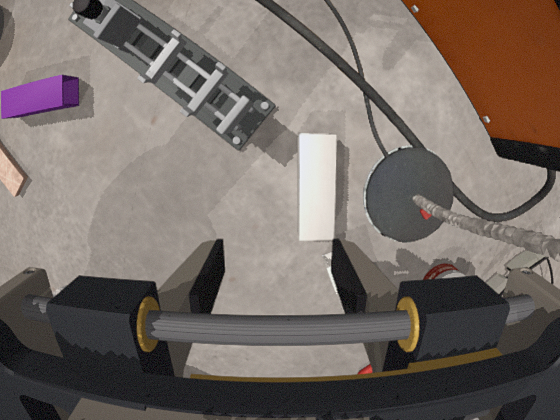

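Call:
drive_tool(
  steps=[
    [0,0,3,0,0,0],
    [0,0,3,0,0,0],
    [0,0,3,0,0,0],
    [0,0,3,0,0,0],
    [0.1,1.1,0,0,0,-0.2],
    [0.1,1.1,0,0,0,-0.2],
    [0,1.1,0,0,0,0],
    [0,1.1,0,0,0,0],
    [0,0,0,0,0,0],
    [0,0,0,0,0,0],
  ],
)

```text
clock: 7.03
tcp_pos: [0.4435, -0.0093, 0.0655]
orientation: [179.4, 0.1, 51.2]
contact_force: [-0.0, 1.2, -0.5]
width: 0.061
```

```bash
python3 - <<'E'
from h import *
s=observe();print(s["tcp_pos"],s["orientation"],np.round(s["qpos"],1))
c=get_calibration("wrist");a,d=capture("wrist");cv2.imwrite("pics/w3.png",a)
u,v,P=wpts(a,d,c);col=a[v,u].astype(int)
s=(P[:,2]>.03)&(P[:,2]<.05)&(P[:,0]>.37)&(P[:,0]<.5)&(P[:,1]>-.085)&(P[:,1]<.06)&(col.min(1)>130)
q=P[s];print(len(q),[np.round(x,1) for x in cv2.minAreaRect((q[:,:2]*1000).astype(np.float32))])
E
```

```text
[ 0.44348627 -0.0093491   0.06552903] [1.79401921e+02 1.46340216e-01 5.12201451e+01] [ 14.9  18.5 -21.1 124.3  11.4  38.6 -52.9]
8031 [array([440.7,  -8.9]), array([120.1,  40.5]), np.float64(51.6)]
```

View pics/w3.png

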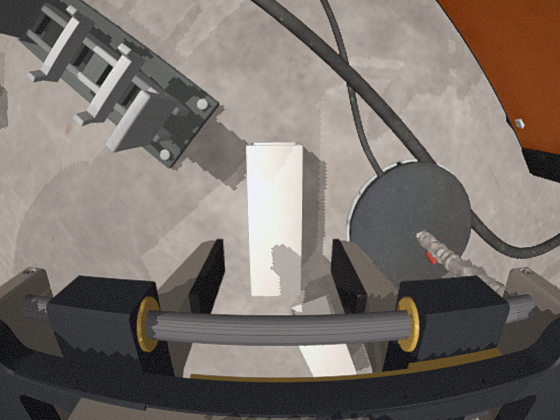

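Call:
drive_tool(
  steps=[
    [-0.1,-0.2,1,0,0,0],
    [0,-0.1,1.5,0,0,0],
    [0,0,1.5,0,0,0],
    [0,0,1,0,0,0],
    [0,0,0.5,0,0,0],
    [0,0,0,0,0,0],
    [0,0,0,0,0,0],
  ],
)

```text
clock: 7.67
tcp_pos: [0.4393, -0.0077, 0.0095]
orientation: [179.5, 0.2, 51.3]
contact_force: [0.4, -0.1, -0.0]
width: 0.0613
```

Call:
drive_tool(
  steps=[
    [0,0,0,0,0,0],
    [0,0,0,0,0,0],
    [0,0,0,0,0,0],
    [0,0,0,0,0,0],
    [0,0,0,0,0,0],
    [0,0,0,0,0,0],
  ],
  hand=255,
)

```text
clock: 8.17
tcp_pos: [0.4394, -0.008, 0.0095]
orientation: [179.5, 0.2, 51.3]
contact_force: [0.5, 0.6, -0.0]
width: 0.0231
```

```bash
python3 - <<'E'
from h import *
s=observe();print(s["width"],s["tcp_pos"])
a,d=capture("wrist");cv2.imwrite("pics/w4.png",a)
a,d=capture("scene");cv2.imwrite("pics/s4.png",cv2.resize(a[140:260,200:400],None,fx=4,fy=4))
E
```

```text
0.023076108809625982 [ 0.43935315 -0.00800319  0.00947245]
```

View pics/w4.png

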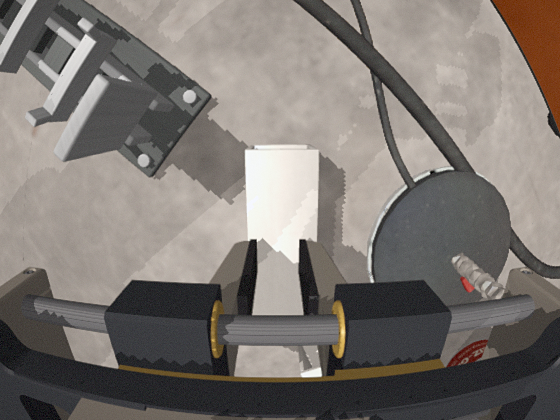

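View pics/s4.png

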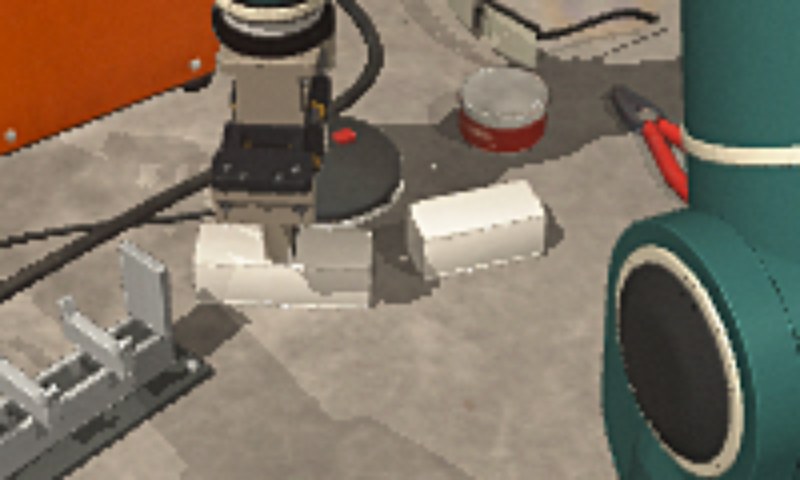

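```bash
python3 - <<'E'
from h import *
c=get_calibration("wrist");a,d=capture("wrist")
u,v,P=wpts(a,d,c)
s=observe();R=Ro.from_euler("xyz",s["orientation"],degrees=True).as_matrix()
T=(P-s["tcp_pos"])@R*1000
M={(x,y):k for k,(x,y) in enumerate(zip(u,v))}
for y in (200,230,245,255,265,280):
    print(y,[(x,np.round(T[M[x,y]]).astype(int).tolist()) for x in range(225,345,8) if (x,y) in M])
a,d=capture("scene")
print(s["width"])
v,u=np.nonzero(d>0);P=unproj("scene",u,v,d[v,u]);T=(P-s["tcp_pos"])@R*1000
k=(abs(T[:,0])<80)&(abs(T[:,1])<60)&(T[:,2]>-110)&(T[:,2]<15)
im=a.copy()
for z in range(-100,15,10):
    q=T[k&(T[:,2]>=z)&(T[:,2]<z+10)&(abs(T[:,0])<14)]
    if len(q): print(z,len(q),"y",np.round(np.percentile(q[:,1],[0,5,50,95,100])))
E
```

```text
200 [(225, [22, -37, 10]), (233, [23, -31, 7]), (241, [23, -25, 8]), (249, [32, -16, -32]), (257, [32, -12, -31]), (265, [32, -7, -31]), (273, [32, -3, -32]), (281, [32, 1, -31]), (289, [32, 6, -30]), (297, [32, 10, -31]), (305, [32, 15, -32]), (313, [32, 19, -30]), (321, [23, 29, 10]), (329, [23, 35, 8]), (337, [22, 41, 11])]
230 [(225, [1, -37, 9]), (233, [1, -32, 9]), (241, [1, -26, 9]), (249, [15, -17, -32]), (257, [15, -12, -30]), (265, [15, -8, -31]), (273, [14, -3, -30]), (281, [14, 1, -30]), (289, [14, 6, -30]), (297, [14, 11, -30]), (305, [14, 15, -30]), (313, [15, 20, -31]), (321, [1, 30, 9]), (329, [0, 36, 11]), (337, [1, 41, 9])]
245 [(225, [-10, -38, 9]), (233, [-11, -32, 11]), (241, [10, -20, -43]), (249, [10, -16, -42]), (257, [11, -11, -45]), (265, [5, -8, -30]), (273, [6, -3, -31]), (281, [6, 1, -31]), (289, [5, 6, -30]), (297, [11, 10, -45]), (305, [10, 14, -42]), (313, [10, 19, -43]), (321, [-10, 31, 10]), (329, [-11, 36, 10]), (337, [-11, 42, 10])]
255 [(225, [-18, -38, 10]), (233, [-18, -33, 9]), (241, [11, -18, -58]), (249, [11, -15, -58]), (257, [11, -11, -58])
[... 534 characters left out ...]
37, [-27, 43, 10])]
280 [(225, [12, -22, -87]), (233, [11, -19, -86]), (241, [11, -16, -86]), (249, [11, -12, -86]), (257, [11, -9, -85]), (265, [-17, -8, -31]), (273, [-17, -3, -30]), (281, [-17, 2, -31]), (289, [-17, 6, -31]), (297, [11, 8, -85]), (305, [11, 11, -85]), (313, [12, 14, -87]), (321, [12, 17, -87]), (329, [11, 21, -86]), (337, [-39, 44, 10])]
0.01122585729537034
-70 16 y [-23. -23. -21. -18. -17.]
-60 22 y [-22. -22. -20. -13. -12.]
-50 23 y [-23. -23. -19.   2.   5.]
-40 27 y [-21. -20. -14.   6.  10.]
-30 39 y [-23. -20. -17.   8.  19.]
-20 30 y [-22. -22. -19. -15. -15.]
-10 26 y [-24. -21. -19. -16. -16.]
0 92 y [-60. -57. -30. -17. -15.]
10 41 y [-59. -59. -41. -20. -16.]
```

Call:
drive_tool(
  steps=[
    [0,0,0,0,0,0],
    [0,0,0,0,0,0],
    [0,0,0,0,0,0],
    [0,0,0,0,0,0],
    [0,0,0,0,0,0],
    [0,0,0,0,0,0],
    [0,0,0,0,0,0],
    [0,0,0,0,0,0],
  ],
  hand=85,
)

```text
clock: 9.03
tcp_pos: [0.4392, -0.0079, 0.0093]
orientation: [179.5, 0.2, 51.3]
contact_force: [0.2, -0.1, 0.0]
width: 0.0588
```

```bash
python3 - <<'E'
from h import *
c=get_calibration("wrist");a,d=capture("wrist");cv2.imwrite("pics/w5.png",a)
u,v,P=wpts(a,d,c)
s=observe();R=Ro.from_euler("xyz",s["orientation"],degrees=True).as_matrix()
print(s["width"],s["tcp_pos"],s["contact_force"])
T=(P-s["tcp_pos"])@R*1000
k=(abs(T[:,0])<16)&(abs(T[:,1])>24)&(abs(T[:,1])<60)&(T[:,2]<4)
for z in range(-110,10,8):
    q=T[k&(T[:,2]>=z)&(T[:,2]<z+8)]
    if len(q): print(z,len(q),"x",np.round(np.percentile(q[:,0],[0,50,100])),"y",np.round(np.percentile(q[:,1],[0,5,95,100])))
a,d=capture("scene");cv2.imwrite("pics/s5.png",cv2.resize(a[140:240,220:340],None,fx=6,fy=6))
v,u=np.nonzero(d>0);P=unproj("scene",u,v,d[v,u]);T=(P-s["tcp_pos"])@R*1000
k=(abs(T[:,0])<14)&(abs(T[:,1])<60)&(T[:,2]>-110)&(T[:,2]<4)&(T[:,1]<-24)
for z in range(-110,5,8):
    q=T[k&(T[:,2]>=z)&(T[:,2]<z+8)]
    if len(q): print(z,len(q),"y",np.round(np.percentile(q[:,1],[0,5,50,95,100])))
E
```

```text
0.06036101286538315 [ 0.4392492  -0.00795576  0.00931649] [0.2116756  0.3726575  0.45203573]
-110 718 x [-11.  12.  13.] y [-44. -42.  40.  43.]
-102 1245 x [ 0. 11. 13.] y [-47. -43.  42.  45.]
-94 952 x [-5. 11. 13.] y [-47. -44.  43.  45.]
-86 851 x [-9. 11. 13.] y [-46. -43.  42.  45.]
-78 736 x [-10.  11.  12.] y [-45. -42.  41.  44.]
-70 610 x [-10.  11.  12.] y [-45. -42.  41.  44.]
-62 521 x [-9. 10. 12.] y [-44. -41.  40.  42.]
-54 452 x [-9. 10. 12.] y [-43. -40.  39.  42.]
-46 396 x [-9. 10. 12.] y [-42. -40.  38.  41.]
-38 111 x [-9. 10. 12.] y [-39. -37.  36.  39.]
-94 13 y [-53. -52. -48. -47. -46.]
-86 21 y [-51. -50. -47. -42. -39.]
-78 17 y [-49. -48. -46. -42. -40.]
-70 18 y [-50. -49. -47. -41. -40.]
-62 16 y [-48. -48. -45. -43. -43.]
-54 17 y [-49. -48. -44. -42. -40.]
-46 10 y [-46. -46. -44. -42. -42.]
-38 3 y [-41. -41. -40. -39. -38.]
```

View pics/s5.png

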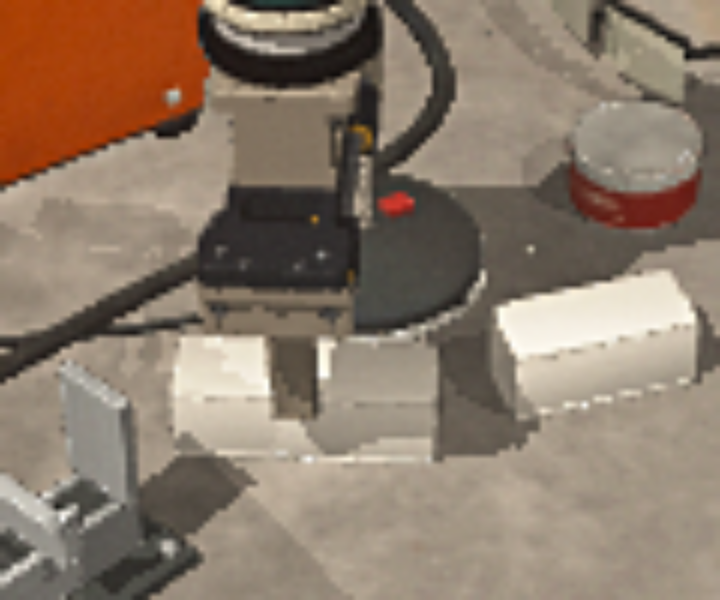

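```bash
python3 - <<'E'
from h import *
c=get_calibration("wrist");a,d=capture("wrist")
u,v,P=wpts(a,d,c)
s=observe();R=Ro.from_euler("xyz",s["orientation"],degrees=True).as_matrix()
T=(P-s["tcp_pos"])@R*1000
k=(abs(T[:,0])<16)&(abs(T[:,1])>26)&(abs(T[:,1])<60)&(T[:,2]<-20)
q=T[k];print(np.sort(q[:,2])[-30:].round(1))
k2=k&(T[:,0]>7);q=T[k2];
for sg in(-1,1):
    w=q[(q[:,1]*sg>0)&(q[:,2]>-60)];print(sg,np.sort(w[:,2])[-5:].round(1),np.percentile(w[:,1]*sg,[1,99]).round(1))
a,d=capture("scene");v,u=np.nonzero(d>0);P=unproj("scene",u,v,d[v,u]);T=(P-s["tcp_pos"])@R*1000
k=(abs(T[:,0])<14)&(abs(T[:,1])<60)&(T[:,2]>-60)&(T[:,2]<-5)&(T[:,1]<-26)
print(np.sort(T[k][:,2])[-8:].round(1))
E
```

```text
[-35.7 -35.7 -35.7 -35.7 -35.6 -35.6 -35.6 -35.5 -35.5 -35.5 -35.5 -35.4
 -35.4 -35.4 -35.4 -35.3 -35.2 -35.2 -35.2 -35.2 -35.1 -35.1 -35.1 -35.
 -34.9 -34.9 -34.5 -34.3 -34.2 -33.7]
-1 [-35.2 -35.1 -34.9 -34.5 -34.2] [30.9 44.4]
1 [-35.2 -35.1 -35.  -34.3 -33.7] [29.8 43.2]
[-43.  -43.  -42.2 -41.9 -41.6 -40.9 -40.1 -38. ]
```

Call:
drive_tool(
  steps=[
    [0,0.1,1,0,0,0],
    [0,0,1,0,0,0],
    [0,0,0.8,0,0,0],
    [0,0,0.5,0,0,0],
    [0,0,0.3,0,0,0],
    [0,0,0,0,0,0],
  ],
)

```text
clock: 9.73
tcp_pos: [0.4394, -0.0087, -0.0277]
orientation: [179.6, 0.3, 51.3]
contact_force: [-0.4, -0.3, 0.3]
width: 0.0617
```

Call:
drive_tool(
  steps=[
    [0,0,0,0,0,0],
    [0,0,0,0,0,0],
    [0,0,0,0,0,0],
    [0,0,0,0,0,0],
    [0,0,0,0,0,0],
    [0,0,0,0,0,0],
  ],
  hand=255,
)

```text
clock: 10.23
tcp_pos: [0.4406, -0.009, -0.0263]
orientation: [179.5, 0.2, 51.3]
contact_force: [-0.4, 0.3, 3.2]
width: 0.0399
```

Call:
drive_tool(
  steps=[
    [0,0,-1,0,0,0],
    [0,0,-2,0,0,0],
    [0,0,-3,0,0,0],
    [0,-1,-2,0,0,0],
    [0,-1,-2,0,0,0],
    [0,-1,-2,0,0,0],
    [0,-1,-1,0,0,0],
    [1.5,-1.2,0,0,0,0],
    [1.5,-1.2,0,0,0,0],
    [1.5,-1.2,0,0,0,0],
    [1.5,-1.2,0,0,0,0],
    [1.5,-1.2,0,0,0,0],
    [1.5,-1.2,0,0,0,0],
    [1.5,-1.2,0,0,0,0],
    [1.5,-1.2,0,0,0,0],
    [0,0,0,0,0,0],
  ],
)

```text
clock: 11.57
tcp_pos: [0.4079, 0.1747, 0.1023]
orientation: [179.6, 0.1, 51.6]
contact_force: [-0.4, -0.6, -0.9]
width: 0.04
```

Call:
drive_tool(
  steps=[
    [0,0,0,0,0,-5],
    [0,0,0,0,0,-5],
    [0,0,0,0,0,-5],
    [0,0,0,0,0,-5],
    [0,0,0,0,0,-5],
    [0,0,0,0,0,-5],
    [0,0,0,0,0,-5],
    [0,0,0,0,0,-5],
    [0,0,0,0,0,-5],
    [0,0,0,0,0,-5],
    [0,0,0,0,0,0],
    [0,0,0,0,0,0],
  ],
)

```text
clock: 12.57
tcp_pos: [0.4082, 0.1701, 0.1018]
orientation: [179.9, 0.5, 101.1]
contact_force: [-0.6, -0.2, -2.3]
width: 0.0398
```

```bash
cat >m.py <<'E'
from h import *
import sys
c=get_calibration("wrist");a,d=capture("wrist");cv2.imwrite(f"pics/{sys.argv[1]}.png",a)
u,v,P=wpts(a,d,c)
s=observe();R=Ro.from_euler("xyz",s["orientation"],degrees=True).as_matrix()
print(s["clock"],s["width"],s["tcp_pos"],s["orientation"],np.round(s["qpos"],1),s["contact_force"])
T=(P-s["tcp_pos"])@R*1000
a0=np.radians(101.5);o=np.array([.3973,.2456]);dx=np.array([np.cos(a0),np.sin(a0)]);dy=np.array([-dx[1],dx[0]])
B=np.stack([dx,dy],1)
print("tcp in rail",(s["tcp_pos"][:2]-o)@B*1000)
L=np.c_[(P[:,:2]-o)@B,P[:,2]]*1000
for lo,hi in((66,76),(80,97),(97,106)):
    for c0,c1 in((-152,-125),(-115,-85),(-55,-25),(-15,5),(6,40),(22,48),(50,80)):
        k=L[(L[:,2]>lo)&(L[:,2]<hi)&(L[:,0]>c0)&(L[:,0]<c1)&(abs(L[:,1])<45)]
        if len(k)>8: print("  z",lo,c0,c1,len(k),"x",np.round(np.percentile(k[:,0],[2,50,98]),1),"y",np.round(np.percentile(k[:,1],[1,99]),1))
# light tube in tool frame
col=a[v,u].astype(int);w=(col.min(1)>120)&(abs(T[:,1])<35)&(T[:,2]>-80)&(T[:,2]<-10)&(T[:,0]>-90)&(T[:,0]<90)
if w.sum()>50:
    q=T[w];print("tube tool frame",len(q),np.percentile(q,[1,50,99],axis=0).round(1).tolist(),[np.round(x,1) for x in cv2.minAreaRect(q[:,:2].astype(np.float32))])
E
python3 m.py w6
```

```text
12.6167 0.03996523575144749 [0.40830965 0.17021548 0.1018011 ] [179.88178023   0.5383753  101.14270049] [  6.3  17.8 -38.4 121.8  16.3  45.3 -31.2] [-0.30598186  0.1690755  -1.79053498]
tcp in rail [-76.06612336   4.24062427]
  z 66 -55 -25 23 x [-43.4 -38.5 -34.4] y [-30.7 -29.5]
  z 66 6 40 193 x [18.6 30.7 37.5] y [-18.2  17.6]
  z 66 22 48 99 x [30.7 33.8 37.5] y [-15.9  16. ]
  z 66 50 80 29 x [52.5 54.  58.7] y [-10.4   9.7]
  z 80 6 40 337 x [18.8 19.6 26.9] y [-19.2  19.6]
  z 80 22 48 117 x [22.2 25.6 27. ] y [-18.6  19.6]
  z 80 50 80 204 x [52.8 54.3 63. ] y [-11.9  11.4]
  z 97 6 40 572 x [19.3 22.7 26.5] y [-19.6  18.9]
  z 97 22 48 363 x [22.1 24.  26.6] y [-19.7  19.2]
  z 97 50 80 950 x [54.  64.  74.7] y [-11.1  10.5]
tube tool frame 15899 [[-56.3, -19.4, -67.5], [22.8, 0.0, -66.1], [60.0, 19.7, -28.8]] [array([ 0.4, -0.1]), array([ 68.7, 120.7]), np.float64(88.0)]
```

View pics/w6.png

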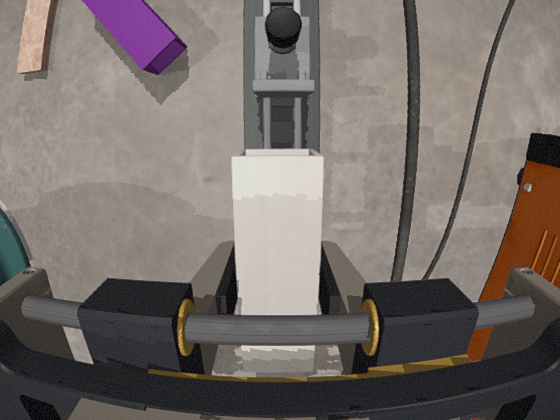

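Call:
drive_tool(
  steps=[
    [0.1,0.2,0,0,0,-0.4],
    [0,0.2,0,0,0,0],
    [0,0,1.5,0,0,0],
    [0,0,1.5,0,0,0],
    [0,0,1.2,0,0,0],
    [0,0,0.8,0,0,0],
    [0,0,0,0,0,0],
    [0,0,0,0,0,0],
  ],
)

```text
clock: 13.28
tcp_pos: [0.4123, 0.1725, 0.0517]
orientation: [179.9, 0.5, 101.7]
contact_force: [0.8, 0.2, -1.7]
width: 0.04
```

```bash
python3 m.py w7
```

```text
13.3333 0.03986853234428414 [0.41271493 0.17261472 0.05205579] [179.84369678   0.50222416 101.7206478 ] [  2.8  23.3 -35.2 123.3  21.9  39.4 -35.7] [ 0.61905483  0.61176988 -1.00281596]
tcp in rail [-74.59331738  -0.55454645]
  z 66 -55 -25 257 x [-43.9 -38.8 -34.2] y [-31.2  31.3]
  z 66 6 40 219 x [18.5 32.5 37.2] y [-18.5  18.1]
  z 66 22 48 126 x [31.7 34.4 37.2] y [-16.4  15.8]
  z 66 50 80 59 x [52.9 54.3 58.7] y [-9.9  9.8]
  z 80 -15 5 71 x [-14.8 -14.6 -14. ] y [-19.1  19.4]
  z 80 6 40 565 x [18.7 19.1 26.9] y [-19.7  19.1]
  z 80 22 48 179 x [22.3 25.  27. ] y [-20.2  19.1]
  z 80 50 80 415 x [52.7 54.4 63.1] y [-11.9  11.1]
  z 97 -15 5 25 x [-14.7 -14.1 -13.9] y [-19.5  19.6]
  z 97 6 40 999 x [19.2 22.7 26.3] y [-19.1  18.5]
  z 97 22 48 588 x [22.1 24.2 26.4] y [-19.2  18.5]
  z 97 50 80 663 x [53.6 58.6 62.5] y [-10.9  10.1]
tube tool frame 16190 [[-56.4, -20.1, -67.1], [23.5, -0.2, -65.7], [60.1, 19.9, -19.9]] [array([0.7, 0.3]), array([ 67.1, 121. ]), np.float64(86.9)]
```

View pics/w7.png

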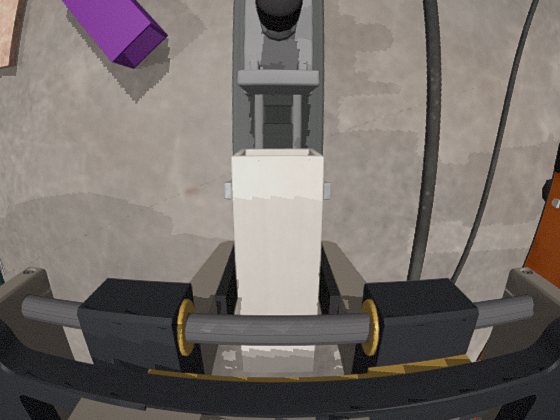

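Call:
drive_tool(
  steps=[
    [0,0,0.6,0,0,0],
    [0,0,0.6,0,0,0],
    [0,0,0.4,0,0,0],
    [0,0,0.2,0,0,0],
    [0,0,0.1,0,0,0],
    [0,0,0,0,0,0],
    [0,0,0,0,0,0],
  ],
)

```text
clock: 13.92
tcp_pos: [0.4122, 0.1717, 0.0335]
orientation: [179.9, 0.6, 101.7]
contact_force: [-4.5, -2.7, 13.2]
width: 0.0399
```

Call:
drive_tool(
  steps=[
    [0,0,0,0,0,0],
    [0,0,0,0,0,0],
    [0,0,0,0,0,0],
    [0,0,0,0,0,0],
    [0,0,0,0,0,0],
    [0,0,-0.5,0,0,0],
    [0,0,-1,0,0,0],
    [0,0,-2,0,0,0],
    [0,0,-2,0,0,0],
    [0,0,-2,0,0,0],
    [0,0,0,0,0,0],
    [0,0,0,0,0,0],
  ],
  hand=85,
)

```text
clock: 14.92
tcp_pos: [0.4132, 0.1729, 0.109]
orientation: [179.7, 0.5, 101.7]
contact_force: [-0.9, -0.5, -0.2]
width: 0.0612
```

```bash
python3 m.py w8; python3 - <<'E'
from h import *
a,d=capture("scene");cv2.imwrite("pics/s8.png",cv2.resize(a[170:310,120:320],None,fx=4,fy=4,interpolation=cv2.INTER_CUBIC))
E
```

```text
14.9667 0.06111669813254891 [0.41235399 0.1724158  0.10805462] [179.81298554   0.5385383  101.68822165] [  6.6  17.7 -38.9 121.   16.1  46.2 -30.5] [-0.01000642  0.04423188 -0.49909548]
tcp in rail [-74.71628621  -0.16119227]
  z 66 -115 -85 188 x [-103.   -98.2  -94.4] y [-31.4  31.2]
  z 66 -55 -25 234 x [-43.7 -38.8 -34.1] y [-31.6  30.9]
  z 66 6 40 123 x [18.5 32.8 37.4] y [-18.1  18. ]
  z 66 22 48 106 x [30.3 34.1 37.4] y [-16.6  16.4]
  z 66 50 80 23 x [53.1 54.2 58.5] y [-10.8   9.8]
  z 80 -152 -125 168 x [-144.2 -138.6 -137.7] y [-19.4  19.3]
  z 80 -15 5 16 x [-15.  -14.8 -14.5] y [-19.   20.2]
  z 80 6 40 268 x [18.4 18.8 26.1] y [-19.9  19.4]
  z 80 22 48 70 x [22.  24.2 26.3] y [-19.9  18.9]
  z 80 50 80 181 x [52.7 54.4 63.9] y [-12.   11.4]
  z 97 -152 -125 855 x [-144.5 -132.5 -125.3] y [-19.5  19.2]
  z 97 -115 -85 2056 x [-114.3  -99.5  -85.4] y [-19.9  19.6]
  z 97 -55 -25 2616 x [-54.4 -39.4 -25.3] y [-19.5  19.9]
  z 97 6 40 552 x [19.2 22.6 26.1] y [-19.1  18.8]
  z 97 22 48 321 x [22.  24.1 26.1] y [-18.9  18.8]
  z 97 50 80 896 x [54.  64.1 74.7] y [-11.1  10.5]
```

View pics/w8.png

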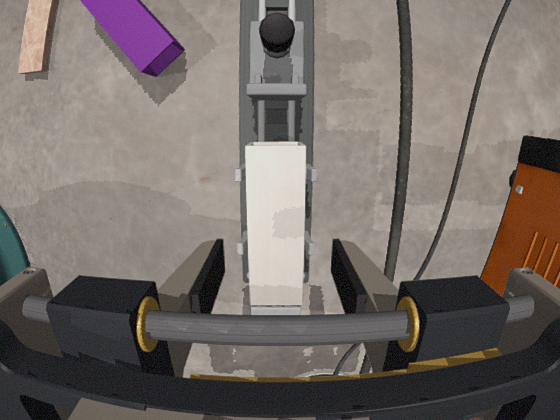

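View pics/s8.png

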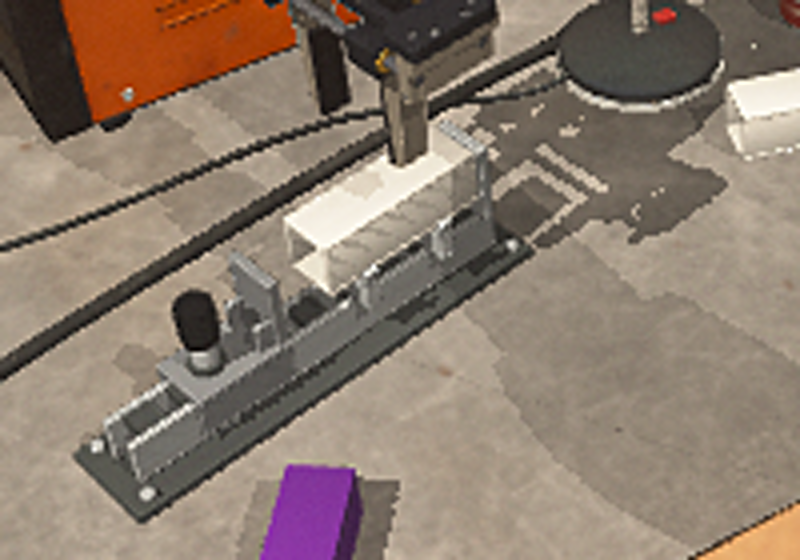

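Call:
drive_tool(
  steps=[
    [1,0,0,0,0,0.2],
    [2,0,0,0,0,0],
    [2,0,0,0,0,0],
    [2,0,0,0,0,0],
    [2,0,0,0,0,0],
    [2,0,0,0,0,0],
    [2,0,0,0,0,0],
    [0.9,0,0,0,0,0],
    [0,0,0,0,0,0],
    [0,0,0,0,0,0],
    [0,0,0,0,0,0],
  ],
)

```text
clock: 15.93
tcp_pos: [0.3845, 0.3074, 0.1059]
orientation: [179.9, 0.6, 101.5]
contact_force: [0.1, -0.7, -0.5]
width: 0.0612
```

```bash
python3 m.py w9|grep -v "^  z 66"
```

```text
15.9833 0.06099963240188796 [0.38468578 0.30729759 0.10603611] [179.90909553   0.58484497 101.41955275] [-10.   22.9 -39.4 115.1  19.8  48.9 -49.2] [ 0.48451913 -0.01578552 -0.30728057]
tcp in rail [6.29738603e+01 6.04631306e-02]
  z 80 -15 5 13 x [-14.9 -14.5 -13.7] y [-18.8  19.6]
  z 80 6 40 616 x [20.8 26.7 27.5] y [-19.9  19.4]
  z 80 22 48 592 x [23.1 26.7 27.5] y [-19.8  19.4]
  z 80 50 80 206 x [65.2 75.2 76.8] y [-11.9  11.4]
  z 97 -55 -25 809 x [-54.6 -44.9 -35.9] y [-19.2  19.6]
  z 97 6 40 367 x [20.1 23.7 26.9] y [-18.9  19.1]
  z 97 22 48 266 x [22.1 24.6 27. ] y [-18.8  19.1]
  z 97 50 80 851 x [55.  65.6 75.6] y [-11.4  10.6]
```

View pics/w9.png

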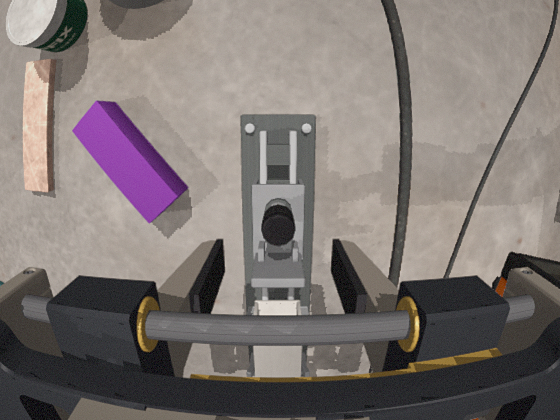

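Call:
drive_tool(
  steps=[
    [0.2,0,1,0,0,0],
    [0,0,1.5,0,0,0],
    [0,0,1.5,0,0,0],
    [0,0,1.5,0,0,0],
    [0,0,1,0,0,0],
    [0,0,0.4,0,0,0],
    [0,0,0,0,0,0],
    [0,0,0,0,0,0],
  ],
)

```text
clock: 16.65
tcp_pos: [0.3844, 0.3104, 0.0376]
orientation: [179.9, 0.5, 101.5]
contact_force: [-0.1, 0.5, -0.2]
width: 0.0613
```

Call:
drive_tool(
  steps=[
    [0,0,0,0,0,0],
    [0,0,0,0,0,0],
    [0,0,0,0,0,0],
    [0,0,0,0,0,0],
    [0,0,0,0,0,0],
    [0,0,0,0,0,0],
    [0,0,0,0,0,0],
    [0,0,0,0,0,0],
    [0,0,0,0,0,0],
    [0,0,0,0,0,0],
  ],
  hand=255,
)

```text
clock: 17.48
tcp_pos: [0.3844, 0.3103, 0.0376]
orientation: [179.9, 0.5, 101.5]
contact_force: [-0.1, -0.1, 2.9]
width: 0.0235
```

```bash
python3 m.py w10|grep -v "^  z 66"; python3 - <<'E'
from h import *
a,d=capture("scene");cv2.imwrite("pics/s10.png",cv2.resize(a[170:310,120:320],None,fx=4,fy=4,interpolation=cv2.INTER_CUBIC))
E
```

```text
17.5333 0.023488941302806658 [0.38439223 0.31033517 0.03760563] [179.85107648   0.51434191 101.51329365] [-14.2  29.1 -35.3 117.5  26.   41.3 -54.7] [-0.52897693 -0.58793665  1.54655839]
tcp in rail [66.00899234 -0.25747432]
  z 80 -15 5 43 x [-15.  -14.5 -13.7] y [-19.2  19.9]
  z 80 6 40 20 x [19.  20.3 21.2] y [-18.4  19.5]
  z 80 50 80 1196 x [67.9 76.6 78.1] y [-24.5  23.7]
  z 97 6 40 206 x [19.5 21.  22.4] y [-19.4  18.3]
  z 97 22 48 21 x [22.  22.2 22.7] y [-11.2  15.8]
  z 97 50 80 2118 x [55.7 68.8 78.1] y [-24.8  23.9]
tube tool frame 2016 [[-89.6, -21.4, -60.7], [6.7, 0.0, -11.1], [20.3, 21.3, -10.0]] [array([-34.7,  -0.6]), array([111. ,  54.8]), np.float64(1.1)]
```

View pics/s10.png

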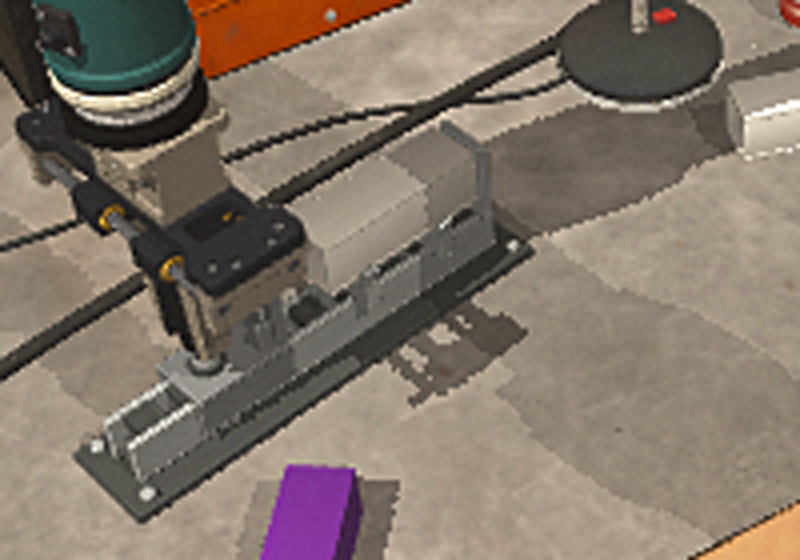

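Call:
drive_tool(
  steps=[
    [0,0,-0.3,0,0,0],
    [0,0,-0.4,0,0,0],
    [0,0,-0.4,0,0,0],
    [0,0,-0.3,0,0,0],
    [0,0,-0.2,0,0,0],
    [0,0,-0.1,0,0,0],
    [0,0,0,0,0,0],
    [0,0,0,0,0,0],
    [0,0,0,0,0,0],
  ],
)

```text
clock: 18.33
tcp_pos: [0.3843, 0.3103, 0.0543]
orientation: [179.9, 0.5, 101.5]
contact_force: [2.5, 1.2, -7.1]
width: 0.0232
```

```bash
python3 m.py w11|grep -v "^  z 66"; python3 - <<'E'
from h import *
a,d=capture("scene");cv2.imwrite("pics/s11.png",cv2.resize(a[170:310,120:320],None,fx=4,fy=4,interpolation=cv2.INTER_CUBIC))
E
```

```text
18.3833 0.023297890933829533 [0.38429535 0.31027967 0.05434825] [179.86789947   0.52562069 101.50977434] [-13.2  27.5 -36.5 117.   24.5  43.1 -53.4] [ 2.74585556  0.54916753 -8.01065119]
tcp in rail [65.97391966 -0.15147318]
  z 80 -55 -25 11 x [-29.6 -27.4 -25.1] y [-16.9  17.4]
  z 80 -15 5 91 x [-14.9 -14.5 -13.5] y [-19.4  20.2]
  z 80 6 40 395 x [26.1 26.9 27.8] y [-15.9  15. ]
  z 80 22 48 395 x [26.1 26.9 27.8] y [-15.9  15. ]
  z 80 50 80 433 x [69.  76.1 77.5] y [-23.5  22.7]
  z 97 -15 5 156 x [-15.  -14.6 -13.7] y [-18.6  19.7]
  z 97 50 80 549 x [68.8 76.5 77.7] y [-24.   23.6]
tube tool frame 524 [[-84.6, -26.3, -75.4], [-39.4, 0.0, -43.4], [11.1, 26.9, -10.2]] [array([-36.8,   0.5]), array([54.8, 96.5]), np.float64(89.7)]
```

View pics/s11.png

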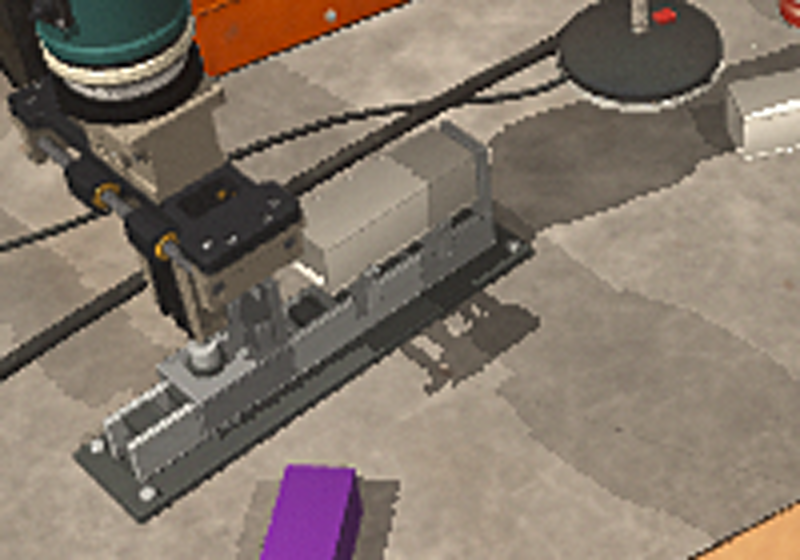

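Call:
drive_tool(
  steps=[
    [-0.3,0,0,0,0,0],
    [-0.4,0,0,0,0,0],
    [-0.4,0,0,0,0,0],
    [-0.5,0,0,0,0,0],
    [-0.5,0,0,0,0,0],
    [-0.4,0,0,0,0,0],
    [-0.3,0,0,0,0,0],
    [-0.2,0,0,0,0,0],
    [0,0,0,0,0,0],
    [0,0,0,0,0,0],
    [0,0,0,0,0,0],
  ],
)

```text
clock: 19.35
tcp_pos: [0.3904, 0.2802, 0.0546]
orientation: [179.9, 0.6, 101.5]
contact_force: [2.4, -0.4, -7.1]
width: 0.0233
```

```bash
python3 m.py w12|grep -v "^  z 66"; python3 - <<'E'
from h import *
a,d=capture("scene");cv2.imwrite("pics/s12.png",cv2.resize(a[170:310,120:320],None,fx=4,fy=4,interpolation=cv2.INTER_CUBIC))
E
```

```text
19.4 0.02323074584143486 [0.39029648 0.28027184 0.05459336] [179.89029807   0.5849603  101.49380704] [ -9.6  26.4 -36.6 118.7  24.   42.4 -50.1] [ 3.70593818 -0.97118983 -8.0425658 ]
tcp in rail [35.37206588 -0.04953414]
  z 80 -15 5 397 x [-4.6 -3.8 -3. ] y [-15.9  15.2]
  z 80 6 40 20 x [37.1 39.1 39.9] y [-12.2  11.5]
  z 80 22 48 418 x [39.  45.5 46.8] y [-23.1  22.6]
  z 97 -55 -25 1604 x [-48.4 -36.2 -25.5] y [-19.3  19.6]
  z 97 6 40 31 x [36.8 38.2 39.9] y [-12.2  11.5]
  z 97 22 48 554 x [37.9 45.9 47. ] y [-24.1  23.6]
tube tool frame 2215 [[-84.4, -20.1, -46.2], [-67.6, 0.0, -44.4], [10.3, 19.5, -10.5]] [array([-36.9,   0.5]), array([54.7, 96.8]), np.float64(89.6)]
```

View pics/s12.png

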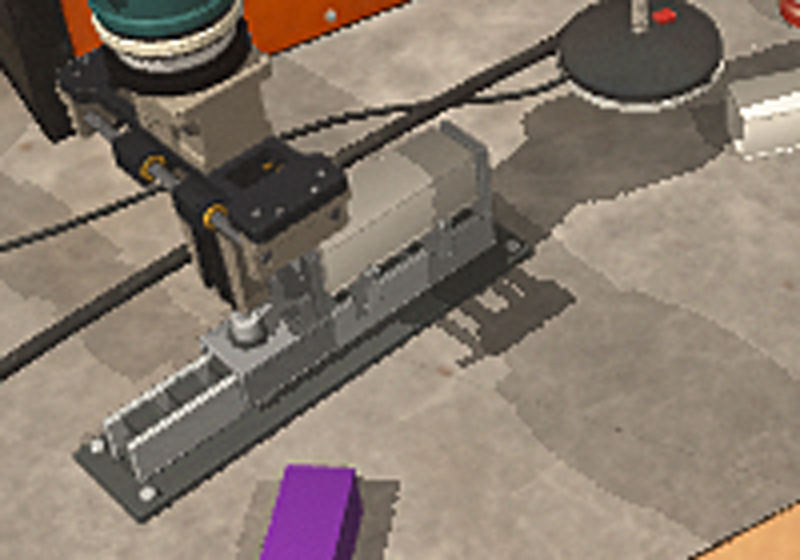

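Call:
drive_tool(
  steps=[
    [0.06,0,0.2,0,0,0],
    [0,0,0.3,0,0,0],
    [0,0,0.3,0,0,0],
    [0,0,0.3,0,0,0],
    [0,0,0.3,0,0,0],
    [0,0,0.2,0,0,0],
    [0,0,0.1,0,0,0],
    [0,0,0,0,0,0],
    [0,0,0,0,0,0],
    [0,0,0,0,0,0],
  ],
)

```text
clock: 20.28
tcp_pos: [0.3901, 0.2817, 0.0377]
orientation: [179.9, 0.5, 101.5]
contact_force: [3.0, 0.6, -7.0]
width: 0.0234
```

Call:
drive_tool(
  steps=[
    [0,0,0.1,0,0,0],
    [0,0,0,0,0,0],
    [0,0,0,0,0,0],
  ],
)

```text
clock: 20.53
tcp_pos: [0.3901, 0.282, 0.0375]
orientation: [179.8, 0.5, 101.5]
contact_force: [-0.2, -2.1, 6.3]
width: 0.0234
```

```bash
python3 m.py w13; python3 - <<'E'
from h import *
a,d=capture("scene");cv2.imwrite("pics/s13.png",cv2.resize(a[170:310,120:320],None,fx=4,fy=4,interpolation=cv2.INTER_CUBIC))
E
```

```text
20.5833 0.02332392004002307 [0.39015524 0.28207437 0.03754702] [179.82305944   0.49943745 101.53035617] [-10.9  28.  -35.4 119.2  25.7  40.4 -51.7] [-1.02121848 -1.2774415   6.10530107]
tcp in rail [37.16657615 -0.27049736]
  z 66 -55 -25 143 x [-43.3 -38.  -30.8] y [-28.3  27.6]
  z 66 -15 5 374 x [-2.6 -1.8  4.4] y [-16.  15.]
  z 66 6 40 34 x [6.1 7.5 9.2] y [-14.6  13.5]
  z 66 22 48 127 x [42.  46.9 47.9] y [-21.9  20.7]
  z 80 -15 5 65 x [-15.  -14.3  -7.7] y [-20.   19.9]
  z 80 6 40 44 x [29.7 38.9 39.9] y [-12.3  11.5]
  z 80 22 48 655 x [38.1 46.3 48. ] y [-21.8  22.1]
  z 97 -55 -25 371 x [-30.2 -27.4 -25.1] y [-19.7  19.8]
  z 97 -15 5 377 x [-15.   -8.9  -6.4] y [-19.1  19.3]
  z 97 6 40 1059 x [26.5 33.9 39.8] y [-12.1  11.4]
  z 97 22 48 1671 x [26.8 37.4 47.3] y [-12.2  11.4]
tube tool frame 3292 [[-81.6, -21.3, -62.8], [-52.0, -0.5, -27.7], [20.0, 21.1, -10.0]] [array([-31. ,   0.5]), array([103.6,  56.3]), np.float64(0.6)]
```

View pics/s13.png

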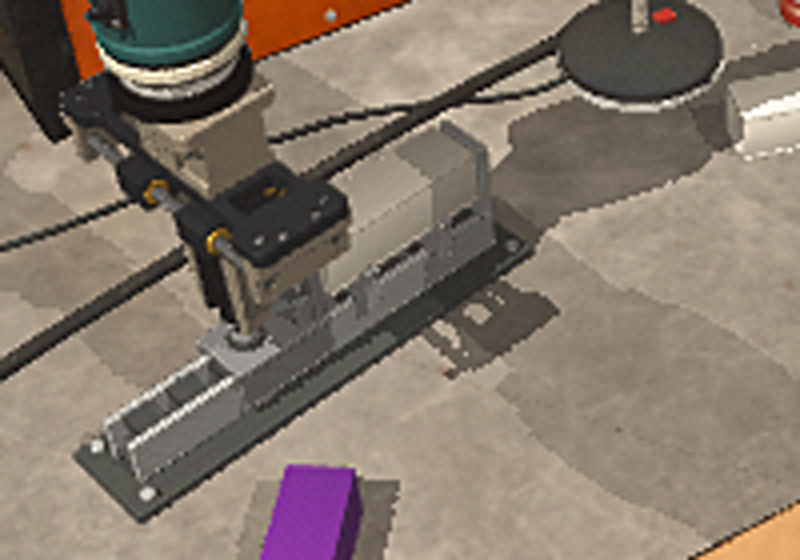

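Call:
drive_tool(
  steps=[
    [-0.1,0,0.05,0,0,0],
    [0,0,0,0,0,0],
    [0,0,0,0,0,0],
    [0,0,0,0,0,0],
    [0,0,0,0,0,0],
    [0,0,0,0,0,0],
  ],
)

```text
clock: 21.13
tcp_pos: [0.3902, 0.282, 0.0375]
orientation: [179.8, 0.4, 101.6]
contact_force: [-3.0, -0.2, 9.4]
width: 0.0232
```

```bash
python3 m.py w14; python3 - <<'E'
from h import *
a,d=capture("top");cv2.imwrite("pics/t14.png",cv2.resize(a[150:270,130:370],None,fx=3.3,fy=3.3,interpolation=cv2.INTER_CUBIC))
E
```

```text
21.1833 0.023572867955560507 [0.39023186 0.28208705 0.03751989] [179.78660294   0.43105113 101.55908688] [-10.8  28.  -35.4 119.3  25.7  40.3 -51.6] [-2.87724665 -0.67660601  9.91437052]
tcp in rail [37.16372271 -0.34810112]
  z 66 -55 -25 141 x [-43.3 -37.9 -31. ] y [-28.5  27.5]
  z 66 -15 5 380 x [-2.6 -1.8  4.6] y [-16.1  14.9]
  z 66 6 40 34 x [6.1 7.7 9.2] y [-14.6  13.5]
  z 66 22 48 137 x [41.8 47.  47.9] y [-22.1  21. ]
  z 80 -15 5 63 x [-15.  -14.3  -7.9] y [-19.9  20.2]
  z 80 6 40 48 x [29.9 38.7 39.9] y [-12.4  11.5]
  z 80 22 48 684 x [37.9 46.4 48. ] y [-22.9  22.8]
  z 97 -55 -25 380 x [-30.  -27.4 -25.1] y [-19.7  19.9]
  z 97 -15 5 388 x [-14.9  -9.   -6.6] y [-19.1  19.3]
  z 97 6 40 1050 x [26.3 33.9 39.8] y [-12.   11.4]
  z 97 22 48 1658 x [26.5 37.4 47.2] y [-12.2  11.4]
tube tool frame 3301 [[-81.5, -21.4, -63.1], [-51.8, -0.5, -28.1], [20.3, 20.8, -10.0]] [array([-30.8,   0.4]), array([103.8,  56.4]), np.float64(0.6)]
```

View pics/w14.png

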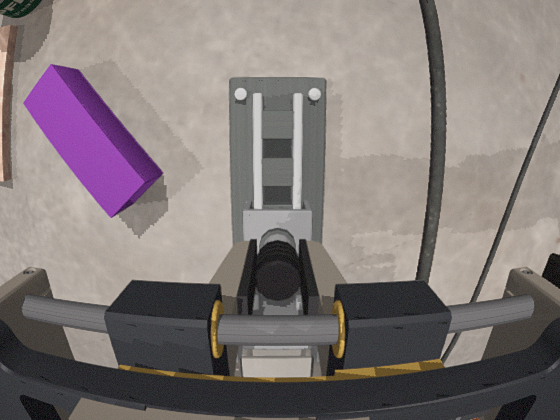

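View pics/t14.png

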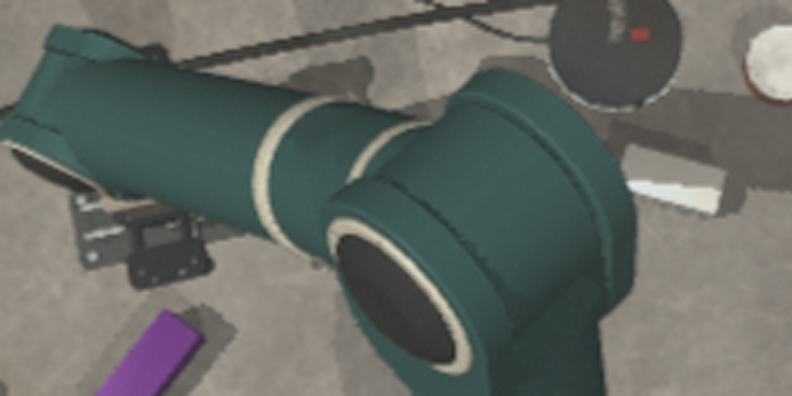

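```bash
python3 - <<'E'
from h import *
c=get_calibration("wrist");a,d=capture("wrist");u,v,P=wpts(a,d,c)
a0=np.radians(101.5);o=np.array([.3973,.2456]);B=np.array([[np.cos(a0),-np.sin(a0)],[np.sin(a0),np.cos(a0)]])
L=np.c_[(P[:,:2]-o)@B,P[:,2]]*1000
for x0 in (36,):
    k=(np.hypot(L[:,0]-x0,L[:,1])<9)&(L[:,2]>60)&(L[:,2]<130);print("knob top",k.sum(),np.percentile(L[k,2],[10,50,90]).round(1))
k=(abs(L[:,0]+30)<12)&(abs(L[:,1])<15)&(L[:,2]>60)&(L[:,2]<130);print("tube top",np.percentile(L[k,2],[10,50,90]).round(1) if k.sum() else 0)
k=(L[:,2]>90)&(L[:,2]<99)&(L[:,0]>-14)&(L[:,0]<2);print(np.sort(L[k,0])[[0,-1]])
k=(L[:,2]>85)&(L[:,2]<99)&(L[:,0]>-22)&(L[:,0]<2)&(abs(L[:,1])<18);print(np.histogram(L[k,0],bins=np.arange(-22,3,1)))
k=(L[:,2]>96)&(L[:,2]<110)&(np.hypot(L[:,0]-36,L[:,1])<20)&(a[v,u].max(1)<60);q=L[k];print("knob x",np.percentile(q[:,0],[1,99]),np.percentile(q[:,2],[5,50,95]))
print(observe()["contact_force"],observe()["clock"])
E
```

```text
knob top 953 [ 98.9  99.7 100.5]
tube top [ 63.   99.6 100.4]
[-13.98381763  -6.01419369]
(array([ 9, 13,  6, 10,  7, 14, 59, 79,  8,  0,  0,  0, 24, 56, 83, 42,  0,
        0,  0,  0,  0,  0,  0,  0]), array([-22, -21, -20, -19, -18, -17, -16, -15, -14, -13, -12, -11, -10,
        -9,  -8,  -7,  -6,  -5,  -4,  -3,  -2,  -1,   0,   1,   2]))
knob x [26.28267088 49.23839336] [ 97.35309296  99.64663276 106.57714854]
[-2.13964391 -0.29166726  9.45861933] 21.2833
```

```bash
python3 -c "
from bench import *
print(hand_in());print(observe()['contact_force'])"
```

```text
the job is handed in; nothing more can be done
None
the job is handed in; nothing more can be done
```

The job is handed in, at about 21 s of the 64 s allowed. The white long tube lies on the two rests and was let go. The stop is one notch over, and the gripper still holds the knob down with the pin home.

**Last checks**
- **Pin:** the knob top measured 99.7 mm, against 100 mm with the pin home. The tool height was the same as at the first grasp (37.5 mm against 37.6 mm). The gripper was pressing down with about 9 N.
- **Trapping:** the tube's near end is at rail x about -14.3 and the stop face at about -10. The tube lay level, its top at about 100 mm.

**What disagreed**
- **Fingertips:** they really end about 35 mm short of the reported TCP, as both the wrist and scene cameras showed. My first close missed, shutting just above the tube. I opened, went 35 mm lower and grasped it, and allowed for this from then on.
- **Stop travel:** the stop moved about 29 mm rather than exactly 30, which is within the pin's 2 mm play. A last 1 mm nudge did not shift it.
- **Not seen at the end:** the arm hid most of the rail in the final top view, so the end state is judged from the wrist camera and the forces.

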